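# Set the roll warmer's steam vent and start it

### The job

Push the red lever of the roll warmer's vent ring around its arc until it points at the middle of the green magnet, pushing it from the side with a fingertip and never pinching it between the fingers. Only when it is set, press the orange start button fully down and let it come up again, leaving the lever where you set it. Do not move or lift anything else on the warmer or the counter.

Things in the scene. Friction and masses are not known exactly. Their poses are not given: they have to be found in the camera images.
- warmer: steel and glass bread-roll warmer, fixed on the counter, 440 mm wide (its y), 360 mm deep (its x, from the side nearest the robot to the far side), flat aluminium deck 160 mm above the counter; origin under its centre; position and yaw vary. It carries vent ring, magnets and start button on its deck
- vent_centre (a point): axis, at deck height, of the round steel vent ring on the warmer's deck: 100 mm across, 18 mm tall above the deck, turning about a vertical axis on a dark scale plate with white ticks, 168 mm across. Axes parallel to the warmer's
- lever_axis (a point): point fixed to the turning vent ring: on its axis at deck height. Its x axis runs outward along the ring's lever, z up, y to the left of the lever looking outward
- lever_grip (a point): top centre of the upright red fin on the ring's lever, 68 mm from the ring's axis, 50 mm above the deck. Fin: 20 mm long (radially), 11 mm thick (along the arc), 34 mm tall (16 to 50 mm above the deck), on a flat lever 14 mm wide. A small red pointer at the lever's end reaches 86 mm from the axis
- lever (a joint): turn of vent ring and lever in rad; 0: lever points along -x of vent_centre; grows counter-clockwise seen from above; stops at -1.4 and +1.4. Stiff by friction (about 3 N at the fin to turn it), stays where it is left, no spring
- mark_green (a point): centre of the top of the green round marker magnet, 18 mm across, 6 mm tall, fixed on the deck just outside the scale plate, 94 to 143 mm from the ring's axis. Green and blue may be on either side
- mark_blue (a point): the same for the blue marker magnet, which marks another setting (not wanted now)
- start_top (a point): centre of the top of the orange round start button, 28 mm across, in a black housing on the deck, about 235 mm from the ring's axis; top 22 mm above the deck; it is pressed straight down
- start (a joint): travel of the start button in m: 0 released, 0.006 fully down (takes 5 N); springs back
- shaker: steel salt shaker, 38 mm wide, 60 mm tall, standing loose on the warmer's deck; origin under its centre
- jam: jam jar with white cap, 50 mm wide, 62 mm tall, standing loose on the warmer's deck; origin under its centre

How it is judged (in metres and radians):
On the way, in this order (a step that is already met when the one before it is completed fails the run):
1. the lever points at the middle of the green magnet (y of mark_green in the frame of lever_axis between -0.005 and 0.005 m and x of mark_green in the frame of lever_axis above 0 m), for 0.3 s.
2. the start button is pressed fully down (all of step 1 and value of joint start above 0.0045 m), for 0.05 s.
At the end, for the whole second after the job is handed in: the line along the lever passes within 5 mm of the green magnet's centre and the lever is at rest; the start button has been pressed (past 4.5 mm of its 6 mm) with the lever set, and is up again (all of step 1 and value of joint start below 0.0015 m and velocity of joint lever between -0.02 and 0.02 rad/s); the robot touches nothing.
It fails at once if the start button is pressed while the lever is not at the green magnet (value of joint start above 0.004 m and not (y of mark_green in the frame of lever_axis between -0.005 and 0.005 m and x of mark_green in the frame of lever_axis above 0 m)).
It fails at once if the lever's fin is pinched: fingers press on both of its sides at once with over 1.5 N (contact force between the fingers and lever_c3 above 1.5 N and contact force between the fingers and lever_c4 above 1.5 N).
It fails at once if a bystander (shaker, jam jar, mug, basket, loaf, tongs, plate) is moved by more than 15 mm, lifted or tipped (distance of any of shaker, jam, mug, basket, loaf, tongs, plate from where it was at the start of the episode above 0.015 m or angle between any of shaker, jam, mug, basket, loaf, tongs, plate's own z axis and vertical above 0.3 rad).
It also fails if it takes over 46 s, if anything falls off the work surface, if the arm or the gripper's body presses on something with over 40 N, if the wrist force passes 120 N, or if a joint passes its speed limit or range.

### The arm

A 6-joint arm with a two-finger parallel gripper is mounted at the origin on the work surface. World frame = base frame: x ahead of the robot, y to its left, z up, the work surface at z = 0. Lengths are in mm, angles in rad, forces in N, time in s.
With the tool pointing down it reaches from about 300 to 750 mm from the base axis. Payload 8.5 kg.
Tool frame: the origin (TCP) lies midway between the tips of the shut fingers; the grasp point (between the pads) lies 19 mm behind it (env.grip_point_offset is the z of the grasp point in the tool frame, in mm); z points along the fingers, y is the line along which they close (so a half turn about z gives the same grasp; the last joint's range is limited). The gripper opens to 85 mm and grips with 20 to 120 N. Pads are 22 mm wide; open, the fingers measure 114 mm over their backs; the gripper's body (76 mm by 85 mm) begins 54 mm behind the grasp point. The pads swing forward as they close: fully open they stand 13 mm farther back than shut.
Start: joints at [1.088, 0.381, 1.297, -0, 1.464, -0.215], TCP at [145.528, 530.379, 231.322] pointing down, gripper open.
Joint ranges: [-3.11, 3.11], [-0.89, 2.33], [0.22, 2.48], [-1.42, 4.56], [0.17, 2.85], [-2.88, 2.88]. Speed limits (rad/s): [2.39, 2.39, 3.14, 3.14, 3.14, 3.14].

### API

Orientations are given as [roll, pitch, yaw] about the fixed x, y, z axes, in that order (R = Rz(yaw) Ry(pitch) Rx(roll)).
In Python, from rig import env, claw, solver, state, eyes, order gives the robot as it stands. Calls block until the motion is done:
- env.movep(position, orientation): joint-space move of the TCP to a pose.
- env.move_straight(position, vel=150, ori=None): straight line of the TCP; ori=None keeps the orientation; vel is the mean speed in mm/s.
- env.movej(angles): joint-space move.
- claw.open_gripper() and claw.grab(newtons=None): open the fingers fully, or close them until they stop; newtons is the grip in N (None keeps the last).
- env.sleep(seconds).
- solver.solve_ik(position, orientation): joint angles nearest the present ones, or None.
- state(): the state.
- eyes.get_image(name): name is "side" or "top"; returns a dict with "img" (384x512x3 uint8, red, green, blue), "fx", "fy", "cx", "cy" (pixels), "R" (3x3) and "t" (3): a world point X has camera coordinates R X + t. Camera axes: x right, y down, z forward; pixel columns grow to the right and rows downward; lengths in mm; the calibration is good to about 2 mm. A picture is of the moment at which its call begins. There is no depth.
A pose or a line that the arm cannot do raises env.PlanningError and nothing moves.
- order.close_job(): hands the job in; it is judged then, once.
The state is a dict: "clock": time; "joints": joint angles; "joint_vel": joint speeds; "joint_efforts": joint torques, N m; "eef_pos": TCP position; "tool_rot": TCP orientation; "contact_force": force on the tool from outside, world axes, zero at the start; "wrist_torque": the same for the moment, N m; "gripper_width": finger opening in mm; "grip_force": force on a finger pad.
Only numpy, scipy, OpenCV 4.12 (cv2) and the standard library are available. Lean on these libraries where they do the work, as an engineer would, in place of code of your own. Each camera call takes 0.05 s, during which the arm holds its last target. There are 200 camera calls.

## Working session

There is one attempt and no reset: what is moved stays moved. The work goes in short steps, each a Python script; the robot and the scene stay as the last script left them, time stands still between calls to the robot, and variables do not carry over. Pictures are saved under pics/ and viewed, at most 10 in all, crops included, and the job is handed in when it is done.

```bash
mkdir -p pics; python3 - <<'E'
from rig import eyes,state
import cv2,numpy as np
for n in("top","side"):
    d=eyes.get_image(n);cv2.imwrite(f"pics/{n}0.png",cv2.resize(d["img"][:,:,::-1],(800,600),interpolation=cv2.INTER_CUBIC))
    np.savez(f"{n}0.npz",**d)
    print(n,d["fx"],d["cx"],d["cy"],-np.array(d["R"]).T@d["t"])
print(state()["clock"],state()["gripper_width"],state()["tool_rot"])
E
```

```text
top 455.2582097440418 254.0039051165736 195.62118639972667 [436.83086387  38.43364164 885.54151267]
side 435.3121070704582 251.29666229605112 192.42860336564993 [ 174.63838797 -409.58084645  891.12249368]
0.1 85.54942243229887 [-3.14034590e+00 -2.36318455e-04  2.87379216e+00]
```

View pics/top0.png

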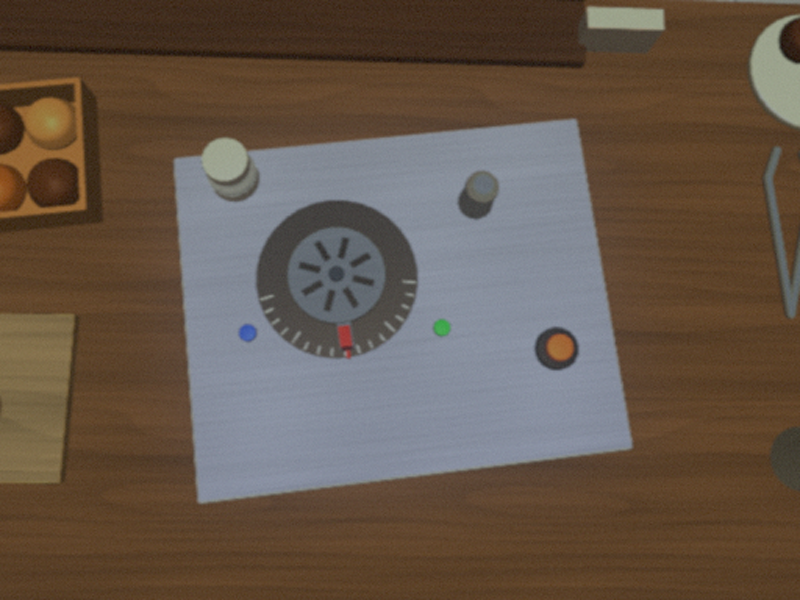

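View pics/side0.png

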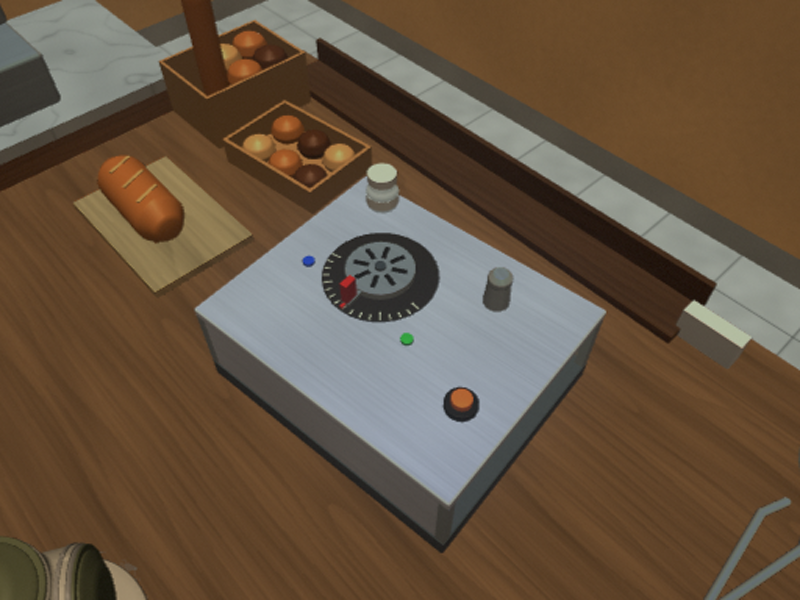

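The top view shows the vent ring near (337,275), the red lever at (346,338), green at (442,328), blue at (248,333) and the button at (561,348), in 800x600 pixels. The side view shows the same layout, and green needs a turn towards -y. Next I measure these points.

```bash
cat > vis.py <<'E'
import cv2,numpy as np
from scipy.optimize import least_squares
def ray(d,px,z):
    px=np.atleast_2d(px).astype(float);R=np.array(d["R"]);t=np.array(d["t"]);C=-R.T@t
    v=np.c_[(px[:,0]-d["cx"])/d["fx"],(px[:,1]-d["cy"])/d["fy"],np.ones(len(px))]@R
    return (C+v*((z-C[2])/v[:,2])[:,None])[:,:2]
def masks(d):
    im=np.ascontiguousarray(d["img"]);h=cv2.cvtColor(im,cv2.COLOR_RGB2HSV)
    H,S,V=[h[...,i].astype(int) for i in range(3)]
    return dict(green=(H>45)&(H<80)&(S>110),blue=(H>108)&(H<130)&(S>130),
      orange=(H>4)&(H<14)&(S>170)&(V>120),red=((H<4)|(H>174))&(S>150)&(V>90)),(H,S,V)
def blobs(m):
    n,l,s,c=cv2.connectedComponentsWithStats(m.astype(np.uint8));return [(s[i,4],c[i],l==i) for i in range(1,n)]
def circ(P):
    r=least_squares(lambda p:np.hypot(P[:,0]-p[0],P[:,1]-p[1])-p[2],[*P.mean(0),50],loss="soft_l1");return r.x,np.abs(r.fun).mean()
def near(m,u,v,rad):
    yy,xx=np.mgrid[:384,:512];return m&(np.hypot(xx-u,yy-v)<rad)
def edge(m):
    c=max(cv2.findContours(m.astype(np.uint8),cv2.RETR_EXTERNAL,cv2.CHAIN_APPROX_NONE)[0],key=cv2.contourArea);return c[:,0]
E
python3 - <<'E'
from vis import *
# rough display positions *0.64
seeds=dict(top=dict(vent=(337,275),green=(442,328),blue=(248,333),orange=(561,348),red=(346,338)),
 side=dict(vent=(380,277),green=(407,339),blue=(309,261),orange=(461,400),red=(348,290)))
for n in("top","side"):
    d=np.load(n+"0.npz");M,(H,S,V)=masks(d);s={k:np.array(v)*.64 for k,v in seeds[n].items()}
    for k,z in(("green",166),("blue",166),("orange",182)):
        m=near(M[k],*s[k],22);E=ray(d,edge(m),z);c,r=circ(E);print(n,k,m.sum(),"centroid",ray(d,np.argwhere(m)[:,::-1].mean(0),z)[0].round(1),"fit",c.round(1),round(r,2))
    m=near(V<100,*s["vent"],62);E=ray(d,edge(m),161);print(n,"plate",circ(E)[0].round(1),circ(E)[1].round(2))
    m=near(M["red"],*s["red"],25);p=np.argwhere(m)[:,::-1];print("red",m.sum(),p.min(0),p.max(0),"@210",ray(d,p.mean(0),210)[0].round(1),"@185",ray(d,p.mean(0),185)[0].round(1))
    x,y=s["vent"].astype(int);print("V plate/ deck",V[y+50,x-10],V[y+75,x])
    print("top crop" ) 
d=np.load("top0.npz")
# fin top + pointer, deck corners, bystanders
for nm,p,z in(("shaker",(482,183),220),("jam",(225,158),222),("cornerNR",(632,448),160),("cornerNL",(199,502),160),("cornerFL",(174,158),160),("cornerFR",(577,120),160),("pointer",(348,356),170)):
    print(nm,ray(d,np.array(p)*.64,z).round(0)[0])
a=d["img"][185:240,195:245,::-1];b=np.load("side0.npz")["img"][165:215,200:250,::-1]
cv2.imwrite("pics/crop.png",np.hstack([cv2.resize(a,(390,420)),cv2.resize(b,(400,420))]))
E
```

```text
top green 78 centroid [540.  -33.3] fit [539.9 -33.3   7.3] 0.32
top blue 74 centroid [531.4 164.1] fit [531.4 164.1   7. ] 0.42
top orange 17 centroid [ 523. -157.] fit [ 525.7 -158.1    2.1] 0.33
top plate [593.6  75.7  80.6] 2.86
red 67 [217 209] [223 227] @210 [523.3  63.7] @185 [526.5  64.6]
V plate/ deck 87 153
top crop
side green 48 centroid [540.1 -32.9] fit [540.2 -32.7   7.9] 0.63
side blue 37 centroid [531.7 164.2] fit [531.6 164.2   7.8] 0.54
side orange 131 centroid [ 520.1 -151.1] fit [ 520.2 -151.1   12.1] 0.45
side plate [592.1  76.3  82.8] 0.65
red 49 [218 177] [226 196] @210 [520.4  61.2] @185 [533.1  78.5]
V plate/ deck 165 170
top crop
shaker [676. -68.]
jam [694. 183.]
cornerNR [ 420. -228.]
cornerNL [364. 204.]
cornerFL [717. 251.]
cornerFR [ 772. -183.]
pointer [508.  61.]
```

View pics/crop.png

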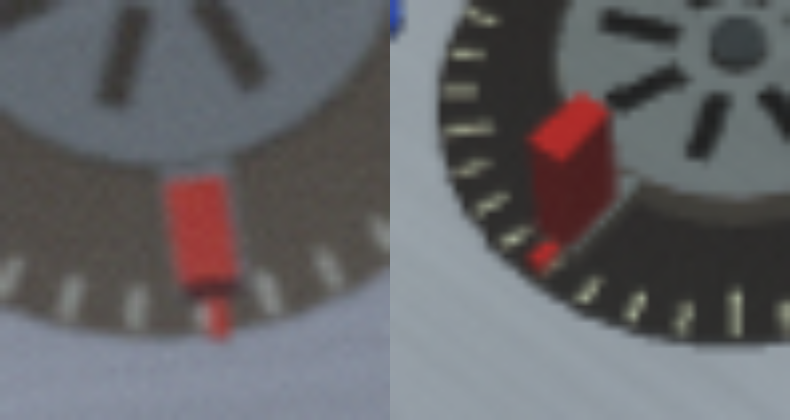

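The crop shows the fin top and the pointer clearly; the pointer reaches 86 mm from the centre, which fits. Green is about 121 mm out (allowed 94 to 143), and the button measures 12 mm in radius and about 235 mm from the ring. The side plate fit looks good. I check the centre once more with a hull, then start pushing.

```bash
python3 - <<'E'
from vis import *
from rig import env,claw,solver,state
C=[]
for n,s in(("top",(337,275)),("side",(380,277))):
    d=np.load(n+"0.npz");V=masks(d)[1][2]
    m=near(V<105,*(np.array(s)*.64),62);h=cv2.convexHull(edge(m).astype(np.int32))[:,0]
    c,r=circ(ray(d,h,161));print(n,c.round(1),r.round(2));C.append(c[:2])
C=np.mean(C,0);G=np.array([540.,-33.1]);g=G-C;pt=np.array([508,61])-C
aG=np.arctan2(*g[::-1]);a0=np.arctan2(*pt[::-1]);print("C",C,np.hypot(*g),np.degrees([a0,aG]),"btn",np.hypot(*(np.array([520.1,-151.1])-C)))
np.savez("geo.npz",C=C,aG=aG)
def pose(a,back,z):
    u=np.array([np.cos(a),np.sin(a)]);t=np.array([-u[1],u[0]]);p=C+68*u-back*t
    return [*p,z],[np.pi,0,a+np.pi/2+np.pi]
claw.grab(20)
p,o=pose(a0,40,240);print(p,o,solver.solve_ik(p,o))
env.movep(p,o);p[2]=187;env.move_straight(p,vel=100)
print(state()["joints"],state()["eef_pos"],state()["contact_force"],state()["clock"],state()["gripper_width"])
for a in np.linspace(a0,aG-np.radians(3),8):
    p,o=pose(a,16.5,187);env.move_straight(p,vel=40,ori=o)
s=state();print(s["eef_pos"],p,s["contact_force"],s["clock"])
# retreat
p,o=pose(aG-np.radians(3),35,187);env.move_straight(p,vel=80)
p[2]=260;env.move_straight(p);env.move_straight([420,170,300],vel=250);print(state()["clock"])
from rig import eyes
for n in("top","side"):
    d=eyes.get_image(n);np.savez(n+"1.npz",**d);cv2.imwrite(f"pics/{n}1.png",cv2.resize(d["img"][:,:,::-1],(800,600)))
E
```

```text
top [591.4  75.4  83.2] 0.18
side [592.1  76.4  83.9] 0.33
C [591.72302682  75.87800492] 120.62950326815442 [-169.92344123 -115.38990231] btn 238.01023651602688
[np.float64(517.7733803731055), np.float64(103.36345181034545), 240] [3.141592653589793, 0, np.float64(1.746665454622586)] [-0.02738083  0.33562114  1.34175498  0.          1.46421654 -0.20324995]
[-2.70642165e-02  3.79314766e-01  1.43323700e+00 -2.15816985e-05
  1.32811325e+00 -2.03241408e-01] [518.04880435 103.5136402  187.53349259] [-0.81985948  0.35308665 -0.41836483] 3.5917 -0.1569350119083418
[544.90041486  23.91881963 186.99843262] [np.float64(544.8755386638163), np.float64(23.90144429774425), 187] [0.05209276 0.22492441 0.29086021] 6.9583
8.8417
```

View pics/top1.png

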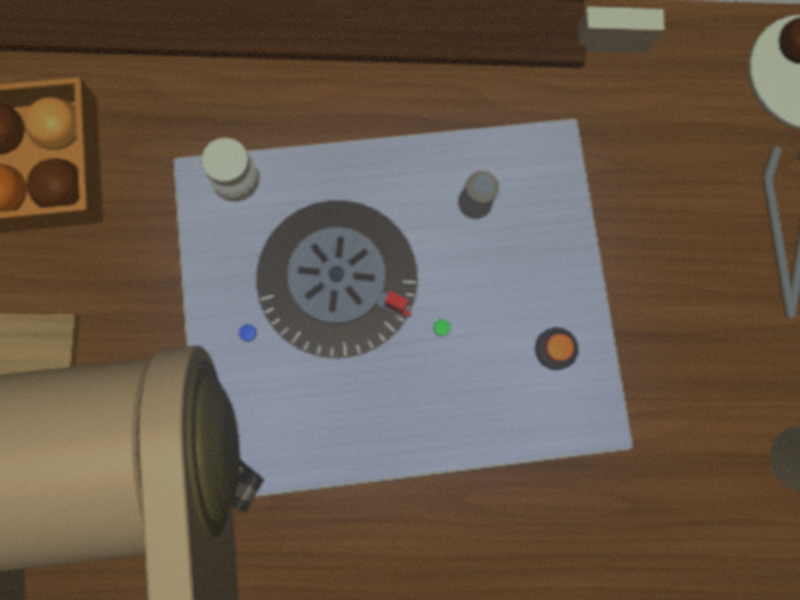

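The lever now points close to green: fin at (397,300), pointer tip at (408,315), green at (442,328). I measure its angle.

```bash
python3 - <<'E'
from vis import *
g=np.load("geo.npz");C=g["C"];print("goal",np.degrees(g["aG"]))
cr=[]
for n,s in(("top",(398,301)),("side",None)):
    d=np.load(n+"1.npz");M,(H,S,V)=masks(d)
    red=((H<6)|(H>174))&(S>140)&(V>60)
    u=s if s else None
    if u is None:
        R=d["R"];X=R@[562,14,200]+d["t"];c=np.array([d["fx"]*X[0]/X[2]+d["cx"],d["fy"]*X[1]/X[2]+d["cy"]])
    else: c=np.array(u)*.64
    m=near(red,*c,22);p=np.argwhere(m)[:,::-1];v=V[m]
    b=p[v>v.max()*.75]
    P=ray(d,b,210);q=P.mean(0)-C;print(n,len(p),v.max(),"bright@210",P.mean(0).round(1),np.hypot(*q).round(1),np.degrees(np.arctan2(*q[::-1])).round(2))
    Q=ray(d,p,174)-C;i=np.argsort(-np.hypot(*Q.T))[:3];print("far px",p[i].tolist(),np.hypot(*Q[i].T).round(1),np.degrees(np.arctan2(Q[i,1],Q[i,0])).round(1))
    x,y=c.astype(int);cr.append(cv2.resize(d["img"][y-25:y+25,x-25:x+25,::-1],(400,400),interpolation=cv2.INTER_NEAREST));print("crop org",x-25,y-25)
cv2.imwrite("pics/crop1.png",np.hstack(cr))
E
```

```text
goal -115.38990230739996
top 101 164 bright@210 [558.2  14. ] 70.4 -118.4
far px [[261, 201], [261, 200], [260, 200]] [84.6 83.8 82.5] [-118.5 -117.5 -118.1]
crop org 229 167
side 101 179 bright@210 [557.3  12.1] 72.5 -118.36
far px [[253, 202], [253, 201], [252, 201]] [87.  84.4 83.9] [-118.  -117.5 -118.9]
crop org 226 162
```

View pics/crop1.png

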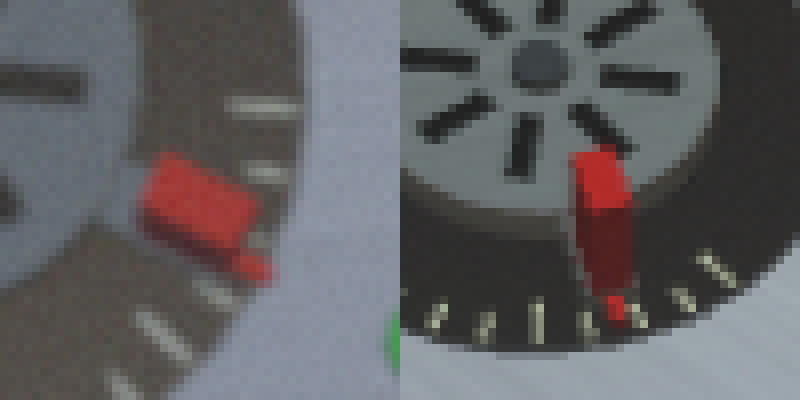

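The crop shows the fin top and pointer in both views. Both give about -118.4°, which is what I commanded, so I push the last 3° and check.

```bash
python3 - <<'E'
from vis import *
from rig import env,claw,state,eyes
g=np.load("geo.npz");C=g["C"];aG=float(g["aG"])
def pose(a,back,z):
    u=np.array([np.cos(a),np.sin(a)]);t=np.array([-u[1],u[0]]);p=C+68*u-back*t
    return [*p,z],[np.pi,0,a+np.pi/2+np.pi]
p,o=pose(aG-np.radians(3),35,250);env.movep(p,o);p[2]=187;env.move_straight(p,vel=100)
p,o=pose(aG-np.radians(3),19,187);env.move_straight(p,vel=40,ori=o)
p,o=pose(aG,16.5,187);env.move_straight(p,vel=15,ori=o)
env.sleep(.2);s=state();print(s["eef_pos"],p,s["contact_force"])
p,o=pose(aG,35,187);env.move_straight(p,vel=60);p[2]=260;env.move_straight(p);env.move_straight([420,170,300],vel=250)
print(state()["clock"])
for n in("top","side"):
    d=eyes.get_image(n);np.savez(n+"2.npz",**d);M,(H,S,V)=masks(d)
    R=d["R"];X=R@[562,14,200]+d["t"];c=np.array([d["fx"]*X[0]/X[2]+d["cx"],d["fy"]*X[1]/X[2]+d["cy"]])
    m=near(((H<6)|(H>174))&(S>140)&(V>60),*c,22);q=np.argwhere(m)[:,::-1];v=V[m];P=ray(d,q[v>v.max()*.75],210).mean(0)
    Q=ray(d,q,174)-C;i=np.argsort(-np.hypot(*Q.T))[:4];T=Q[i].mean(0)
    G=ray(d,np.argwhere(near(M["green"],*(np.array((442,328) if n=="top" else (407,339))*.64),22))[:,::-1].mean(0),166)[0]
    print(n,"G",G.round(1),"fin",P.round(1),np.degrees(np.arctan2(*(P-C)[::-1])).round(2),"ptr",T.round(1),np.degrees(np.arctan2(*T[::-1])).round(2),"goal",np.degrees(aG).round(2))
    m=near((H>2)&(H<22)&(S>130)&(V>90),*(np.array((561,348) if n=="top" else (461,400))*.64),20)
    for z in(182,):c,r=circ(ray(d,edge(m),z));print("btn",c.round(1),r.round(2))
    x,y=c0=np.array([1,1])
cv2.imwrite("pics/top2.png",cv2.resize(np.load("top2.npz")["img"][150:270,180:340,::-1],(800,600),interpolation=cv2.INTER_CUBIC))
E
```

```text
[547.62466599  21.57336441 187.02869062] [np.float64(547.6599845203914), np.float64(21.52086827761018), 187] [-2.59897431  0.84139106  1.44866348]
13.7667
top G [540.  -33.3] fin [561.6  13.2] -115.68 ptr [-35.1 -74.3] -115.3 goal -115.39
btn [ 519.7 -150.7   12.9] 0.33
side G [539.9 -32.9] fin [561.   11.3] -115.46 ptr [-35.  -76.8] -114.52 goal -115.39
btn [ 518.6 -151.9   13.9] 0.65
```

View pics/top2.png

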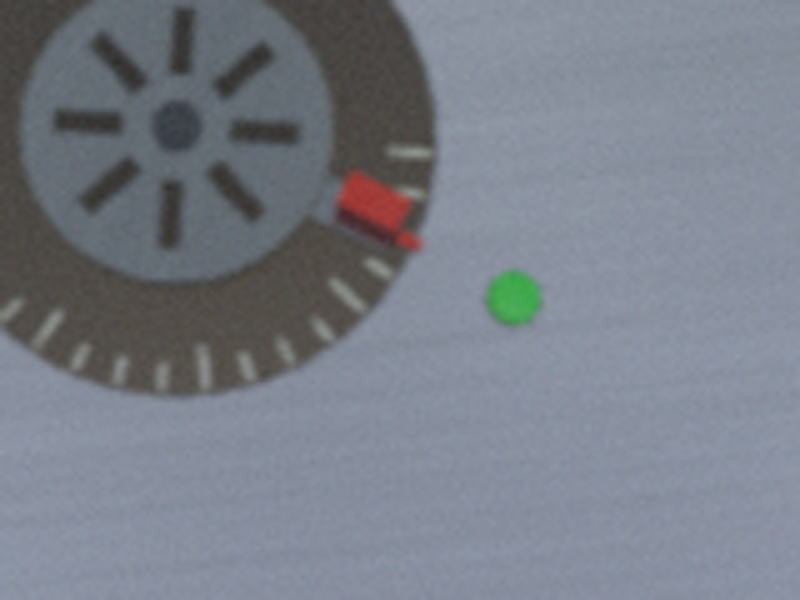

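The lever line passes through the green magnet: pointer tip at (420,243), magnet centre at (515,298), slope about 30°, the same as the fin. Now I press the button.

```bash
python3 - <<'E'
from rig import env,state,eyes
import numpy as np,cv2
o=[np.pi,0,1.75]
env.movep([519.5,-151.2,270],o);env.move_straight([519.5,-151.2,188],vel=80)
f0=state()["contact_force"][2]
for z in np.arange(184,173,-1):
    env.move_straight([519.5,-151.2,z],vel=15);env.sleep(.1);s=state();f=s["contact_force"][2]-f0
    print(z,s["eef_pos"][2].round(2),f.round(2))
    if f>12:break
env.sleep(.2)
env.move_straight([519.5,-151.2,260],vel=60);env.movep([420,170,300],o);env.sleep(.3)
s=state();print(s["clock"],s["contact_force"])
d=eyes.get_image("top");cv2.imwrite("pics/top3.png",cv2.resize(d["img"][:,:,::-1],(800,600)))
E
```

```text
184 184.04 -1.17
183 183.02 -0.8
182 182.08 0.56
181 181.1 1.19
180 180.08 2.75
179 179.09 1.86
178 178.05 2.76
177 177.07 2.77
176 176.07 4.71
175 175.94 11.46
174 175.85 19.03
23.6917 [-1.63986986  0.04608644  0.10858111]
```

View pics/top3.png

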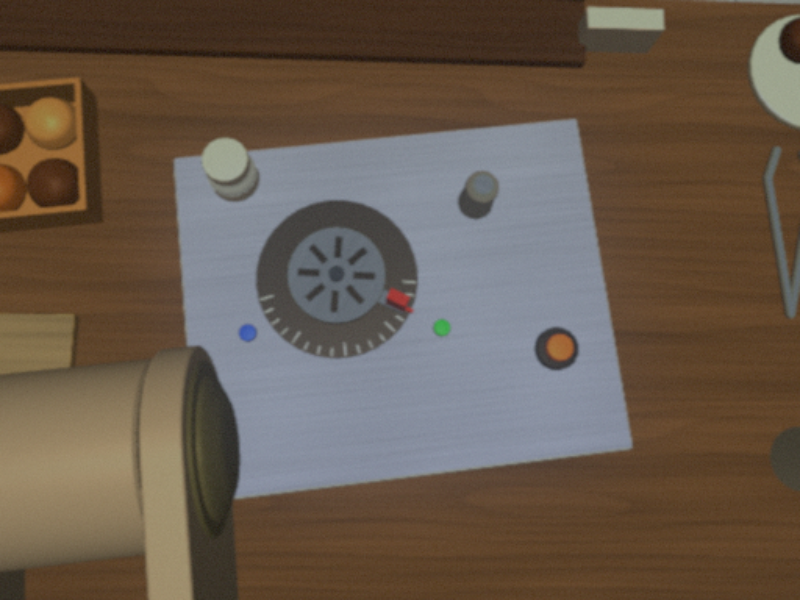

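The button bottomed out at 176 mm, its full 6 mm travel, and has come back up at (561,348). The lever still points at green (pointer tip at 410,311), and nothing else has moved.

```bash
python3 -c "
from rig import order
print(order.close_job())"
```

```text
the job is handed in; nothing more can be done
None
```

I pushed the lever to the green magnet (within about 1° by camera), pressed the start button to its stop and let it come up, and handed the job in; no verdict came back.

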